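# Clamp a blood-tube rack on the shaker

### The job

Get the rack of blood micro-tubes that stands on the shaker's tray ready for shaking: with the fingertips push it straight back until its long side lies square against the back rail, without lifting or tipping it. Then push the clamp's upright lever over, away from the rack and down past its dead point, until it snaps down and stays there and the sprung pad holds the rack tight against the end rail. Leave the other rack, the timer and the bottle beside the shaker where they are.

Things in the scene. Friction and masses are not known exactly. Their poses are not given: they have to be found in the camera images.
- shaker: Low white rack shaker, fixed on the bench, 120 deep (its x), 290 long (its y), 68 mm high to the top of its flat aluminium tray. Origin: centre of its underside; x points to its back (away from the robot), y to its left, z up. The tray's front edge, x = -58 mm, is open; a steel push-type toggle clamp stands on its right end (-y).
- back_rail (a point): Middle of the top edge of the back rail's inner face: x = +52, y = +65, z = +86 mm in the shaker's frame. The rail is 5 mm thick, 18 mm high above the tray and 148 mm long along y.
- end_rail (a point): Middle of the top edge of the end rail's inner face: x = +7, y = +134, z = +86 mm in the shaker's frame. The rail is 5 mm thick, 18 mm high above the tray and 100 mm long along x.
- rack: Rack loose on the tray: clear box of capped blood micro-tubes, 85 (x) by 121 (y) by 49 mm high, 0.11 to 0.23 kg, solid. Origin: centre of its underside. It starts 10 to 18 mm (its centre) short of the back rail and 5 to 11 mm of the end rail, turned up to 0.07 rad. Home against both rails: x = +10, y = +73.5, z = +68 mm in the shaker's frame. The clamp moves it along y only. A push may leave it askew.
- clamp_lever (a joint): Lever angle about the shaker's x, rad. 0 = open: upright, leaning 15 deg to the rack; starts at 0 to 0.2, stays where left. Grows as the lever goes towards the shaker's -y and down. From about 0.4 on the pad slides the rack to the end rail, then its spring resists, up to 7 N at the grip. Dead point 1.54; beyond it the lever snaps to its stop at 1.69, 8 deg above level, pointing to -y.
- lever_pivot (a point): Pivot pin of the lever, at x = +10, y = -110, z = +96 mm in the shaker's frame.
- lever_end (a point): Centre of the rounded end of the lever's grip, on its centre line 107 mm from the pivot. The grip is a dark round bar 18 mm thick, from 48 to 107 mm from the pivot; below it the lever is a steel bar 8 by 14 mm. At joint value q this point lies at y = -110 + 107 cos(1.309 + q), z = 96 + 107 sin(1.309 + q) mm in the shaker's frame.
- clamp_pad: Round black rubber pad, 30 mm across, 8 mm thick, sprung, on the end of the clamp's plunger, facing +y; origin on the plunger's axis (x = +10, z = +96 mm in the shaker's frame), its face 20 mm further along +y. The lever drives it 25 mm towards the end rail; locked, it presses on the rack with about 45 N.
- waiting_rack: Bystander: a second rack like the first, on the bench to the left of the shaker. Origin: centre of its underside.
- timer: Bystander: small white bench timer, 51 by 64 by 57 mm high, on the bench beyond the lever's end. Origin: centre of its underside.
- saline_bottle: Bystander: white bottle with a blue cap, 48 mm across and 88 mm high, on the bench to the right of the timer. Origin: centre of its underside.

How it is judged:
On the way, in this order (a step that is already met when the one before it is completed fails the run):
1. the rack lies square against the back rail while the lever is still open (x of rack in the frame of shaker above 0.0075 m and angle between the x axis of rack and the x axis of shaker, either way round below 0.03 rad and value of joint clamp_lever below 0.6 rad), for 0.1 s.
2. the lever has snapped down past its dead point (value of joint clamp_lever above 1.62 rad), for 0.2 s.
At the end, for the whole second after the job is handed in: The lever is down past its dead point (joint above 1.62), the pad presses the rack with over 15 N, the rack stands flat on the tray within 3 mm of the back rail, 2 mm of the end rail and 0.035 rad of square, at rest (value of joint clamp_lever above 1.62 rad and contact force between clamp_pad and rack above 15 N and x of rack in the frame of shaker above 0.007 m and y of rack in the frame of shaker above 0.0715 m and angle between the x axis of rack and the x axis of shaker, either way round below 0.035 rad and z of rack in the frame of shaker below 0.072 m and linear speed of rack below 0.01 m/s); the robot touches nothing.
It fails at once if the rack is lifted off the tray (z of rack in the frame of shaker above 0.078 m).
It fails at once if the rack is tipped (angle between rack's own z axis and vertical above 0.15 rad).
It fails at once if the waiting rack, the timer or the bottle is shifted or knocked over (distance of any of waiting_rack, timer, saline_bottle from where it was at the start of the episode above 0.02 m or angle between saline_bottle's own z axis and vertical above 0.3 rad).
It also fails if it takes over 54 s, if anything falls off the work surface, if the arm or the gripper's body presses on something with over 40 N, if the wrist force passes 120 N, or if a joint passes its speed limit or range.

### The arm

A 6-joint arm with a two-finger parallel gripper is mounted at the origin on a cart in front of the work surface, level with it; the furniture and walls round the work are solid. World frame = base frame: x ahead of the robot, y to its left, z up, the work surface at z = 0. Lengths are in m, angles in rad, forces in N, time in s.
With the tool pointing down it reaches from about 0.35 to 0.925 m from the base axis. Payload 6.4 kg.
Tool frame: the origin (TCP) lies between the finger pads; the fingertips stand 19 mm ahead of it and the grasp point (between the pads) is the TCP; z points along the fingers, y is the direction in which the jaws open and shut (so a half turn about z gives the same grasp; the last joint's range is limited). The gripper opens to 85 mm and grips with 20 to 120 N. Pads are 22 mm wide; open, the fingers measure 114 mm over their backs; the gripper's body (76 mm by 85 mm) begins 54 mm behind the grasp point. The pads swing forward as they close: fully open they stand 13 mm farther back than shut.
Start: joints at [1.148, 0.245, 1.558, -0, 1.339, -0.174], TCP at [0.16, 0.63, 0.25] pointing down, gripper open.
Joint ranges: [-3.13, 3.13], [-1.02, 2.26], [0.13, 2.54], [-0.95, 4.09], [0.21, 2.88], [-2.74, 2.74]. Speed limits (rad/s): [2.57, 2.57, 3.14, 3.14, 3.14, 3.14].

### API

Orientations are given as a unit quaternion [x, y, z, w].
In Python, from rig import sensors, vision, manip gives the robot as it stands.
- The arm moves only by the tool apply_moves, never from a script. Its argument "motion" is a list of rows, each an object of numbers: "dx", "dy", "dz": the shift along the tool's x, y, z in mm; "wx", "wy", "wz": the turn, a rotation vector about the tool's x, y, z in degrees; "gripper": the gripper's target within -1 to 1 (shut at 1, half-way at 0, fully open at -1). In form: [{"dx": .., "dy": .., "dz": .., "wx": .., "wy": .., "wz": .., "gripper": ..}, ...]. A call has exactly 5 rows; each row is the pose to reach, as a shift and turn from the pose commanded when the call began, along the tool's axes at that moment; what a row does not reach only later rows make up. A row lasts 1/12 s, in which the tool goes at most 41.7 mm and 7.16 degrees, less where a joint would pass 70% of its speed; a pose out of reach is approached as far as the arm can. A call with a gripper value outside its range is refused whole. The fingers move at their own pace and stop on an object; "force" is the grip in N (left out, the last holds). Time passes only in rows, so rows that repeat a pose let the fingers close, or fill a call up. It gives the time, the measured TCP pose, the force and the opening at its end, in the units of the state.
- sensors.get_obs(): the state, without advancing time (a new reading comes with each control period).
- vision.grab_frame(name): name is "scene" or "top" or "wrist"; returns a dict with "image" (384x512x3 uint8, blue, green, red), "z_map" (384x512 float32, m along the optical axis (not along the pixel's ray), 0 where there is no reading), "vfov" (degrees; the focal length in pixels is half the picture's height over the tangent of half this angle, whatever the lens; pixels are square), "cx", "cy" (the principal point, pixels), "dist" ([k1, k2, p1, p2, k3] as OpenCV has them; the pictures are not rectified), "cam_to_world" (4x4, takes a point from camera to world coordinates). Camera axes: x right, y up, looking along -z (the intrinsics and any distortion apply to the point x, -y, -z); pixel columns grow to the right and rows downward; lengths in m; the calibration is good to about 2 mm. A picture is of the moment at which its call begins.
- manip.finish_job(): hands the job in, once; it reports no verdict.
Trained networks look in the newest picture that a camera, given by its name, has taken for a name from the list of things; names that differ only in an ending like _2 or _b are one class to them, and where a whole thing is asked for, a point or a joint stands for the part that bears it (a point fixed in the world has none). Each returns a list of dicts, best first, with "score" (0 to 1); they miss things now and then, are a little off and sometimes report something else, mostly with a low value. They report only what shows in the picture. A call takes as long as a camera call.
- vision.outline_of(camera, query): "pixels" (384x512 bool, what is visible of it) and "location" ([column, row] as shares, 0 to 1, of the picture: columns of its width, rows of its height, amid what is visible of it).
- vision.place_of(camera, query): "location" ([column, row] as shares, 0 to 1, of the picture: columns of its width, rows of its height: a listed point, or the origin of a listed thing).
The state is a dict: "clock": time; "joint_positions": joint angles; "qd": joint speeds; "joint_efforts": joint torques, N m; "tool_pos": TCP position; "eef_rot": TCP orientation; "contact_force": force on the tool from outside, world axes, zero at the start; "torque": the same for the moment, N m; "gripper_width": opening from 0.0 (shut) to 1.0 (fully open).
Only numpy, scipy, OpenCV 4.12 (cv2) and the standard library are available. Lean on these libraries where they do the work, as an engineer would, in place of code of your own. Each camera call takes 0.05 s, during which the arm holds its last target. There are 200 camera calls.

## Working session

There is one attempt and no reset: what is moved stays moved. The work goes in short steps, Python scripts to look and compute and a tool call to move; the robot and the scene stay as the last step left them, time stands still between calls to the robot, and variables do not carry over. Pictures are saved under pics/ and viewed, about 8 in all and at most 12, crops included, and the job is handed in when it is done.

Besides the shell and the picture viewer there is one more tool, called as name(argument=value, ...) on one line, values as JSON. apply_moves: Moves the arm, as the interface text tells. Its arguments: {"type":"object","properties":{"motion":{"type":"array","items":{"type":"object","properties":{"dx":{"type":"number"},"dy":{"type":"number"},"dz":{"type":"number"},"wx":{"type":"number"},"wy":{"type":"number"},"wz":{"type":"number"},"gripper":{"type":"number"}}}},"force":{"type":"number"}},"required":["motion"]}

```bash
mkdir -p pics; cat > h.py <<'E'
import numpy as np, cv2
from rig import sensors, vision, manip
def K(f):
    h=f["image"].shape[0]; a=h/2/np.tan(np.radians(f["vfov"])/2)
    return np.array([[a,0,f["cx"]],[0,a,f["cy"]],[0,0,1]])
def rays(f,px):
    u=cv2.undistortPoints(np.array(px,float).reshape(-1,1,2),K(f),np.array(f["dist"],float))[:,0]
    return np.c_[u[:,0],-u[:,1],-np.ones(len(u))]
def towrld(f,px,z):
    T=np.array(f["cam_to_world"]); p=rays(f,px)*np.array(z).reshape(-1,1)
    return p@T[:3,:3].T+T[:3,3]
def atz(f,px,h):
    T=np.array(f["cam_to_world"]); d=rays(f,px)@T[:3,:3].T
    return T[:3,3]+d*((h-T[2,3])/d[:,2])[:,None]
def proj(f,P):
    T=np.array(f["cam_to_world"]); p=(np.atleast_2d(P)-T[:3,3])@T[:3,:3]
    p=p*[1,-1,-1]
    return cv2.projectPoints(p,np.zeros(3),np.zeros(3),K(f),np.array(f["dist"],float))[0][:,0]
def cloud(f):
    v,u=np.nonzero(f["z_map"]>0)
    return towrld(f,np.c_[u,v],f["z_map"][v,u]),u,v
E
python3 - <<'E'
from h import *
fs={}
for c in ["scene","top"]:
    f=vision.grab_frame(c); fs[c]=f
    cv2.imwrite(f"pics/{c}0.png",f["image"]); print(c,np.round(f["cam_to_world"],3).tolist(),f["vfov"],f["dist"])
    for q in ["shaker","back_rail","end_rail","rack","lever_pivot","lever_end","clamp_pad","timer","saline_bottle","waiting_rack"]:
        r=vision.place_of(c,q)[:2]
        for d in r:
            p=np.array(d["location"])*[512,384]
            z=f["z_map"][int(min(p[1],383)),int(min(p[0],511))]
            print(c,q,round(d["score"],2),p.round(1),towrld(f,[p],[z]).round(4)[0])
cv2.imwrite("pics/both.png",np.hstack([cv2.resize(fs[c]["image"],(400,300)) for c in fs]))
print(sensors.get_obs())
E
```

```text
scene [[0.831, 0.254, -0.496, -0.204], [-0.557, 0.403, -0.726, -0.996], [0.016, 0.879, 0.476, 0.819], [0.0, 0.0, 0.0, 1.0]] 57.642938124941224 [0.02513349 0.         0.         0.         0.        ]
scene shaker 0.6 [278.3 247.4] [ 0.4164 -0.2174  0.061 ]
scene shaker 0.34 [323.1 292.8] [ 0.4277 -0.4396  0.0232]
scene back_rail 0.67 [280.9 213.6] [ 0.5131 -0.1009  0.1077]
scene end_rail 0.73 [262.  208.6] [ 0.4737 -0.0296  0.1066]
scene rack 0.87 [263.9 216.6] [ 0.4456 -0.0834  0.1076]
scene lever_pivot 0.82 [297.3 240.5] [ 0.47   -0.2542  0.0926]
scene lever_pivot 0.48 [267.3 220.8] [ 0.4417 -0.1116  0.1057]
scene lever_end 0.74 [292.6 208.3] [0.6891 0.0364 0.0049]
scene clamp_pad 0.46 [282.9 224.9] [ 0.4817 -0.1555  0.0977]
scene timer 0.65 [322.7 290.8] [ 0.4311 -0.4339  0.025 ]
scene saline_bottle 0.84 [341.8 312.3] [ 4.378e-01 -5.137e-01  1.000e-04]
scene waiting_rack 0.61 [249.2 214.5] [0.4638 0.0486 0.041 ]
top [[-0.004, 0.984, -0.18, 0.206], [-1.0, -0.002, 0.012, 0.035], [0.011, 0.18, 0.984, 1.722], [0.0, 0.0, 0.0, 1.0]] 46.5897582095526 [-0.06025016  0.          0.         
[... 791 characters left out ...]
1, 'joint_positions': array([ 1.14786222e+00,  2.45113271e-01,  1.55777533e+00,  6.52505395e-06,
        1.33873464e+00, -1.74098329e-01]), 'qd': array([ 3.68971697e-04,  1.24695429e-03,  1.64148767e-03, -5.08031498e-05,
        5.02258738e-04, -8.44623341e-04]), 'joint_efforts': array([ 5.43507267e-04, -4.29517257e+01, -3.26428521e+01, -1.28142874e-04,
        4.66931269e-04,  1.41768815e-06]), 'tool_pos': array([0.16007654, 0.62999428, 0.25029504]), 'eef_rot': array([ 1.24097887e-01,  9.92269980e-01, -1.36841336e-05, -7.53274089e-06]), 'contact_force': array([ 0.80957937, -0.22336828, -0.64262338]), 'torque': array([0.02933954, 0.00870403, 0.00371452]), 'gripper_width': 1.0042395063025638}
```

View both.

```bash
python3 - <<'E'
import cv2,numpy as np
a=cv2.imread("pics/scene0.png")[180:330,200:370]; b=cv2.imread("pics/top0.png")[160:240,200:410]
a=cv2.resize(a,None,fx=2.3,fy=2.3,interpolation=3);b=cv2.resize(b,None,fx=3.8,fy=3.8,interpolation=3)[:,:800]
c=np.zeros((a.shape[0]+b.shape[0]-0,800,3),np.uint8);c[:a.shape[0],:a.shape[1]]=a;c[a.shape[0]:,:b.shape[1]]=b
c=c[:, :];print(c.shape)
cv2.imwrite("pics/v1.png",cv2.resize(c,None,fx=.9,fy=.9) if c.shape[0]>600 else c)
E
```

```text
(649, 800, 3)
```

View pics/v1.png

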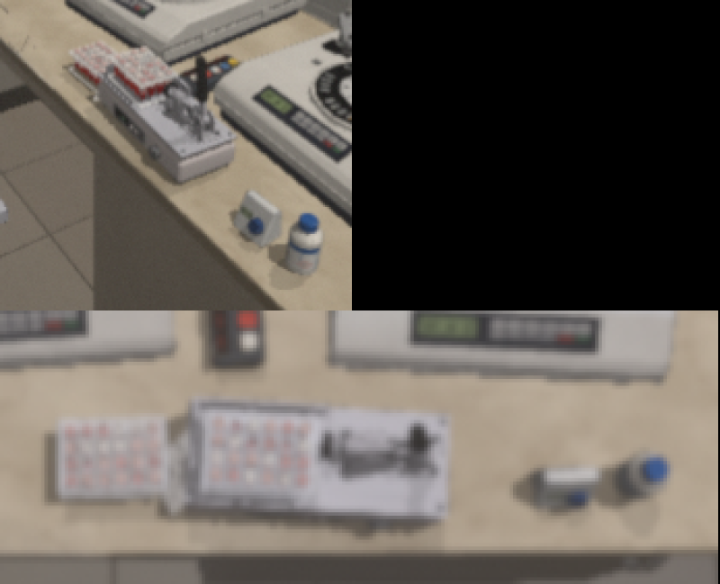

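Both views agree: the shaker stands at about (0.46, -0.12), the lever is upright, and the timer and bottle are to the right. I'll move the wrist camera over it for accurate measurements.

apply_moves(motion=[{"dx": -29, "dy": -17, "dz": -20, "wz": -4, "gripper": -1}, {"dx": -58, "dy": -35, "dz": -40, "wz": -8, "gripper": -1}, {"dx": -88, "dy": -52, "dz": -60, "wz": -12, "gripper": -1}, {"dx": -117, "dy": -70, "dz": -80, "wz": -14.2, "gripper": -1}, {"dx": -146, "dy": -87, "dz": -100, "wz": -14.2, "gripper": -1}])

```text
invalid input
```

apply_moves(motion=[{"dx": -29, "dy": -17, "dz": -20, "wx": 0, "wy": 0, "wz": -4, "gripper": -1}, {"dx": -58, "dy": -35, "dz": -40, "wx": 0, "wy": 0, "wz": -8, "gripper": -1}, {"dx": -88, "dy": -52, "dz": -60, "wx": 0, "wy": 0, "wz": -12, "gripper": -1}, {"dx": -117, "dy": -70, "dz": -80, "wx": 0, "wy": 0, "wz": -14.2, "gripper": -1}, {"dx": -146, "dy": -87, "dz": -100, "wx": 0, "wy": 0, "wz": -14.2, "gripper": -1}])

```text
clock: 1.52
tool_pos: [0.2808, 0.5084, 0.3513]
eef_rot: [-0.0, 1.0, 0.0, 0.0]
contact_force: [1.1, 0.7, 0.4]
gripper_width: 0.998
```

apply_moves(motion=[{"dx": -16, "dy": -38, "dz": 0, "wx": 0, "wy": 0, "wz": 0, "gripper": -1}, {"dx": -32, "dy": -76, "dz": 0, "wx": 0, "wy": 0, "wz": 0, "gripper": -1}, {"dx": -48, "dy": -114, "dz": 0, "wx": 0, "wy": 0, "wz": 0, "gripper": -1}, {"dx": -64, "dy": -152, "dz": 0, "wx": 0, "wy": 0, "wz": 0, "gripper": -1}, {"dx": -80, "dy": -190, "dz": 0, "wx": 0, "wy": 0, "wz": 0, "gripper": -1}])

```text
clock: 1.93
tool_pos: [0.3602, 0.3179, 0.3505]
eef_rot: [0.0, 1.0, 0.0, 0.0]
contact_force: [0.9, -0.9, -0.6]
gripper_width: 1.0
```

apply_moves(motion=[{"dx": -6, "dy": -40, "dz": -8, "wx": 0, "wy": 0, "wz": 0, "gripper": -1}, {"dx": -12, "dy": -80, "dz": -16, "wx": 0, "wy": 0, "wz": 0, "gripper": -1}, {"dx": -18, "dy": -120, "dz": -24, "wx": 0, "wy": 0, "wz": 0, "gripper": -1}, {"dx": -24, "dy": -160, "dz": -32, "wx": 0, "wy": 0, "wz": 0, "gripper": -1}, {"dx": -30, "dy": -200, "dz": -40, "wx": 0, "wy": 0, "wz": 0, "gripper": -1}])

```text
clock: 2.35
tool_pos: [0.3894, 0.1179, 0.391]
eef_rot: [0.0, 1.0, 0.0, 0.001]
contact_force: [1.4, -0.4, -0.3]
gripper_width: 1.001
```

apply_moves(motion=[{"dx": 0, "dy": -36, "dz": 0, "wx": 0, "wy": 0, "wz": 0, "gripper": -1}, {"dx": 0, "dy": -72, "dz": 0, "wx": 0, "wy": 0, "wz": 0, "gripper": -1}, {"dx": 0, "dy": -108, "dz": 0, "wx": 0, "wy": 0, "wz": 0, "gripper": -1}, {"dx": 0, "dy": -144, "dz": 0, "wx": 0, "wy": 0, "wz": 0, "gripper": -1}, {"dx": 0, "dy": -180, "dz": 0, "wx": 0, "wy": 0, "wz": 0, "gripper": -1}])

```text
clock: 2.77
tool_pos: [0.3891, -0.0621, 0.3907]
eef_rot: [0.001, 1.0, -0.0, 0.001]
contact_force: [0.6, 1.0, 0.1]
gripper_width: 0.996
```

```bash
cat > look.py <<'E'
from h import *
import sys,pickle
n=sys.argv[1]
f=vision.grab_frame("wrist"); cv2.imwrite(f"pics/{n}.png",cv2.resize(f["image"],(768,576),interpolation=3)); pickle.dump(f,open(f"{n}.pkl","wb"))
print(np.round(f["cam_to_world"],3).tolist(),f["vfov"],sensors.get_obs()["tool_pos"].round(4))
for q in sys.argv[2:]:
    for d in vision.place_of("wrist",q)[:2]:
        p=np.array(d["location"])*[512,384]
        z=f["z_map"][int(min(p[1],383)),int(min(p[0],511))]
        print(q,round(d["score"],2),p.round(1),(p*1.5).round(),towrld(f,[p],[z]).round(4)[0])
E
python3 look.py w1 back_rail end_rail rack lever_pivot lever_end clamp_pad timer waiting_rack
```

```text
[[0.001, -0.953, -0.302, 0.313], [1.0, 0.001, -0.001, -0.062], [0.001, -0.302, 0.953, 0.516], [0.0, 0.0, 0.0, 1.0]] 59.71365637003617 [ 0.389  -0.0672  0.3903]
back_rail 0.55 [248.1 252.6] [372. 379.] [ 0.5195 -0.0717  0.1149]
end_rail 0.57 [300.4 226.6] [451. 340.] [0.4992 0.0024 0.0745]
rack 0.84 [252.7 211.2] [379. 317.] [ 0.4606 -0.0653  0.115 ]
rack 0.62 [350.7 203.8] [526. 306.] [0.4741 0.0803 0.0476]
lever_pivot 0.95 [122.8 221.7] [184. 333.] [ 0.4783 -0.2385  0.1079]
lever_end 0.67 [110.9 261.7] [166. 393.] [ 0.4822 -0.2133  0.2097]
clamp_pad 0.61 [187.9 224.9] [282. 337.] [ 0.4841 -0.1519  0.1043]
timer 0.73 [189.2 227.1] [284. 341.] [ 0.4876 -0.1506  0.1035]
timer 0.63 [ 43.7 182. ] [ 66. 273.] [ 0.4423 -0.3879  0.0369]
waiting_rack 0.7 [347.8 205.9] [522. 309.] [0.4779 0.0765 0.0464]
```

View pics/w1.png

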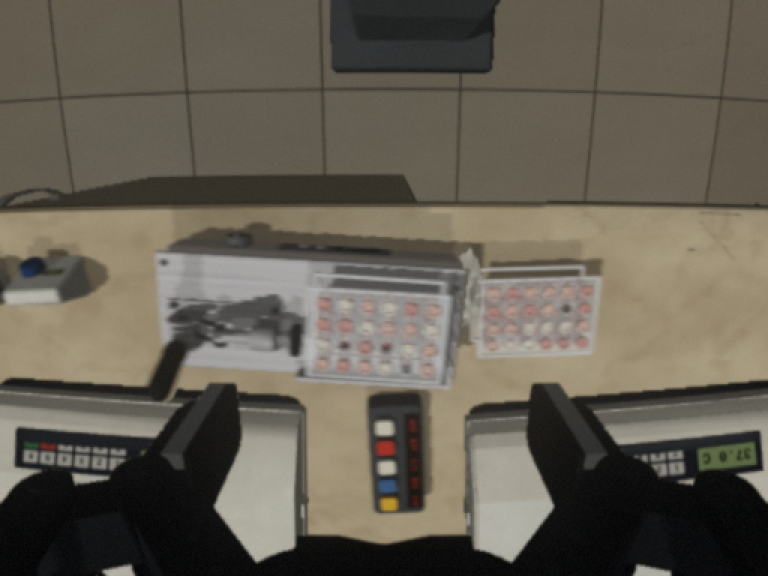

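```bash
cat > fit.py <<'E'
from h import *
import pickle,sys
f=pickle.load(open(sys.argv[1]+".pkl","rb"))
P,u,v=cloud(f)
def sel(z0,z1,x0,x1,y0,y1): 
    m=(P[:,2]>z0)&(P[:,2]<z1)&(P[:,0]>x0)&(P[:,0]<x1)&(P[:,1]>y0)&(P[:,1]<y1); return P[m]
def rect(Q,n):
    r=cv2.minAreaRect((Q[:,:2]*1000).astype(np.float32)); print(n,len(Q),"c",np.round(r[0],1),"size",np.round(r[1],1),"ang",round(r[2],2),"zmed",np.median(Q[:,2]).round(4)); print(cv2.boxPoints(r).round(1).tolist())
t=sel(.05,.08,.36,.56,-.29,.04); 
print(np.histogram(t[:,2],bins=15))
rect(sel(.06,.074,.36,.56,-.29,.04),"tray")
rect(sel(.10,.125,.36,.56,-.135,.04),"racktop")
# front edge of the tray, left edge etc. by percentile in bins
tr=sel(.06,.074,.36,.56,-.29,.04)
E=[]
for y in np.arange(-.26,-.0,.01):
    q=tr[abs(tr[:,1]-y)<.005]
    if len(q)>3: E.append([y,q[:,0].min(),q[:,0].max()])
print((np.array(E)*1000).round(0).tolist())
print("rail",sel(.080,.092,.36,.56,-.14,.04).shape)
rl=sel(.078,.094,.36,.58,-.14,.04); print((rl[::max(1,len(rl)//30)]*1000).round(0).tolist())
E
python3 fit.py w1
```

```text
(array([ 405,   43,    2,    0,    0,    0,    0,   15,  232, 3912, 2518,
        987,  123,   52,   44]), array([0.05000089, 0.05199904, 0.05399718, 0.05599533, 0.05799347,
       0.05999162, 0.06198976, 0.06398791, 0.06598605, 0.0679842 ,
       0.06998234, 0.07198049, 0.07397863, 0.07597677, 0.07797492,
       0.07997306]))
tray 7669 c [ 479.3 -131.2] size [290.8 117.1] ang 86.2 zmed 0.0699
[[411.29998779296875, -272.3999938964844], [528.0999755859375, -280.1000061035156], [547.4000244140625, 10.0], [430.5, 17.799999237060547]]
racktop 5639 c [478.7 -69.5] size [130.2  85.3] ang 86.25 zmed 0.1152
[[431.8999938964844, -131.6999969482422], [517.0, -137.1999969482422], [525.5, -7.300000190734863], [440.3999938964844, -1.7000000476837158]]
[[-260.0, 413.0, 528.0], [-250.0, 412.0, 529.0], [-240.0, 414.0, 530.0], [-230.0, 414.0, 530.0], [-220.0, 415.0, 530.0], [-210.0, 416.0, 531.0], [-200.0, 417.0, 533.0], [-190.0, 417.0, 533.0], [-180.0, 418.0, 534.0], [-170.0, 419.0, 534.0], [-160.0, 419.0, 536.0], [-150.0, 420.0, 536.0], [-140.0, 420.0, 532.0], [-130.0, 422.0, 505.0], [-120.0, 422.0
[... 261 characters left out ...]
0]]
rail (660, 3)
[[443.0, -108.0, 83.0], [451.0, 4.0, 82.0], [455.0, 7.0, 87.0], [465.0, 4.0, 79.0], [468.0, 6.0, 87.0], [475.0, 3.0, 88.0], [481.0, 4.0, 88.0], [487.0, 3.0, 87.0], [491.0, -135.0, 91.0], [497.0, 4.0, 88.0], [503.0, 3.0, 88.0], [510.0, 2.0, 89.0], [517.0, 5.0, 88.0], [525.0, 3.0, 88.0], [530.0, 2.0, 87.0], [532.0, -139.0, 88.0], [533.0, -108.0, 87.0], [534.0, -125.0, 89.0], [534.0, -91.0, 89.0], [536.0, -128.0, 87.0], [535.0, -95.0, 89.0], [536.0, -64.0, 88.0], [537.0, -100.0, 89.0], [537.0, -68.0, 88.0], [538.0, -37.0, 87.0], [539.0, -71.0, 87.0], [539.0, -40.0, 88.0], [540.0, -1.0, 87.0], [541.0, -38.0, 87.0], [540.0, -7.0, 90.0], [542.0, -18.0, 88.0], [544.0, -4.0, 88.0]]
```

The image (flipped: left = -y, down = +x) shows the lever at (165,375), the rack at (378,335) and the shaker tilted slightly. The depth fit puts the shaker at (479.3, -131.2) mm with yaw -3.75°. The rail heights, tray edges and rack offsets (about 15 mm from the back rail, 9 mm from the end rail) are consistent with the text. Next I'll descend in front of the rack.

apply_moves(motion=[{"dx": -1, "dy": 0, "dz": 29, "wx": 0, "wy": 0, "wz": 1.5, "gripper": -0.4}, {"dx": -2, "dy": 0, "dz": 58, "wx": 0, "wy": 0, "wz": 3, "gripper": -0.4}, {"dx": -4, "dy": 0, "dz": 87, "wx": 0, "wy": 0, "wz": 3.75, "gripper": -0.4}, {"dx": -6, "dy": 0, "dz": 116, "wx": 0, "wy": 0, "wz": 3.75, "gripper": -0.4}, {"dx": -6, "dy": 0, "dz": 140, "wx": 0, "wy": 0, "wz": 3.75, "gripper": -0.4}])

```text
clock: 3.63
tool_pos: [0.3953, -0.0591, 0.2483]
eef_rot: [0.032, 0.999, 0.0, -0.001]
contact_force: [0.7, -0.7, 0.2]
gripper_width: 0.699
```

```bash
cat >> h.py <<'E'
C=np.array([.4793,-.1312]); YAW=-np.radians(3.75)
def st():
    o=sensors.get_obs(); c,s=np.cos(YAW),np.sin(YAW); d=o["tool_pos"][:2]-C
    print("s-frame TCP mm",(1000*np.r_[c*d[0]+s*d[1],-s*d[0]+c*d[1],o["tool_pos"][2]]).round(1),o["eef_rot"].round(4),"F",o["contact_force"].round(1),"w",round(o["gripper_width"],2),"t",o["clock"])
E
python3 -c "
from h import *
st()"
```

```text
s-frame TCP mm [-88.6  66.4 248.3] [ 3.210e-02  9.995e-01  2.000e-04 -5.000e-04] F [ 0.7 -0.7  0.2] w 0.7 t 3.6333
```

apply_moves(motion=[{"dx": 0, "dy": -2, "dz": 35, "wx": 0, "wy": 0, "wz": 0, "gripper": -0.4}, {"dx": 0, "dy": -2, "dz": 70, "wx": 0, "wy": 0, "wz": 0, "gripper": -0.4}, {"dx": 0, "dy": -2, "dz": 105, "wx": 0, "wy": 0, "wz": 0, "gripper": -0.4}, {"dx": 0, "dy": -2, "dz": 140, "wx": 0, "wy": 0, "wz": 0, "gripper": -0.4}, {"dx": 0, "dy": -2, "dz": 150, "wx": 0, "wy": 0, "wz": 0, "gripper": -0.4}])

```text
clock: 4.05
tool_pos: [0.3921, -0.0599, 0.0954]
eef_rot: [0.032, 0.999, 0.002, -0.004]
contact_force: [-0.9, 0.4, -0.2]
gripper_width: 0.702
```

apply_moves(motion=[{"dx": -4, "dy": 0, "dz": 0, "wx": 0, "wy": 0, "wz": 0, "gripper": -0.4}, {"dx": -8, "dy": 0, "dz": 0, "wx": 0, "wy": 0, "wz": 0, "gripper": -0.4}, {"dx": -12, "dy": 0, "dz": 0, "wx": 0, "wy": 0, "wz": 0, "gripper": -0.4}, {"dx": -16, "dy": 0, "dz": 0, "wx": 0, "wy": 0, "wz": 0, "gripper": -0.4}, {"dx": -20, "dy": 0, "dz": 0, "wx": 0, "wy": 0, "wz": 0, "gripper": -0.4}])

```text
clock: 4.47
tool_pos: [0.4171, -0.0641, 0.1019]
eef_rot: [0.033, 0.999, -0.001, 0.002]
contact_force: [-0.5, 0.8, 0.8]
gripper_width: 0.697
```

```bash
python3 - <<'E'
from h import *
st()
f=vision.grab_frame("wrist"); cv2.imwrite("pics/w2.png",cv2.resize(f["image"],(768,576)))
st()
E
```

```text
s-frame TCP mm [-66.4  62.9 101.9] [ 3.300e-02  9.995e-01 -7.000e-04  1.600e-03] F [-0.5  0.8  0.8] w 0.7 t 4.4667
s-frame TCP mm [-66.1  62.8 101.8] [ 3.300e-02  9.995e-01 -6.000e-04  1.700e-03] F [-0.3 -0.4  0.2] w 0.7 t 4.5167
```

View pics/w2.png

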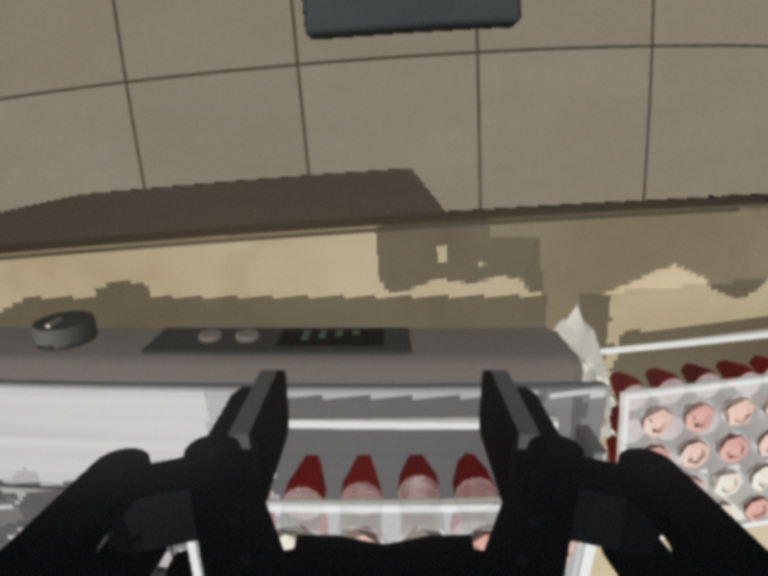

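The fingertips (columns 265 and 500) stand in front of the rack's front face at tray level, well placed. I'll push slowly.

apply_moves(motion=[{"dx": -2, "dy": 0, "dz": 0, "wx": 0, "wy": 0, "wz": 0, "gripper": -0.4}, {"dx": -4, "dy": 0, "dz": 0, "wx": 0, "wy": 0, "wz": 0, "gripper": -0.4}, {"dx": -6, "dy": 0, "dz": 0, "wx": 0, "wy": 0, "wz": 0, "gripper": -0.4}, {"dx": -8, "dy": 0, "dz": 0, "wx": 0, "wy": 0, "wz": 0, "gripper": -0.4}, {"dx": -10, "dy": 0, "dz": 0, "wx": 0, "wy": 0, "wz": 0, "gripper": -0.4}])

```text
clock: 4.93
tool_pos: [0.4255, -0.0644, 0.1003]
eef_rot: [0.033, 0.999, 0.0, -0.0]
contact_force: [-2.5, 0.2, 0.8]
gripper_width: 0.699
```

apply_moves(motion=[{"dx": -1.5, "dy": 0, "dz": 0, "wx": 0, "wy": 0, "wz": 0, "gripper": -0.4}, {"dx": -3, "dy": 0, "dz": 0, "wx": 0, "wy": 0, "wz": 0, "gripper": -0.4}, {"dx": -4.5, "dy": 0, "dz": 0, "wx": 0, "wy": 0, "wz": 0, "gripper": -0.4}, {"dx": -6, "dy": 0, "dz": 0, "wx": 0, "wy": 0, "wz": 0, "gripper": -0.4}, {"dx": -7, "dy": 0, "dz": 0, "wx": 0, "wy": 0, "wz": 0, "gripper": -0.4}])

```text
clock: 5.35
tool_pos: [0.4325, -0.0648, 0.1002]
eef_rot: [0.033, 0.999, 0.0, -0.0]
contact_force: [-0.7, -0.6, 0.2]
gripper_width: 0.699
```

```bash
python3 -c "
from h import *
st()"
```

```text
s-frame TCP mm [-51.1  63.2 100.2] [ 3.320e-02  9.994e-01  0.000e+00 -1.000e-04] F [-0.7 -0.6  0.2] w 0.7 t 5.35
```

apply_moves(motion=[{"dx": -1, "dy": 0, "dz": 0, "wx": 0, "wy": 0, "wz": 0, "gripper": -0.4}, {"dx": -2, "dy": 0, "dz": 0, "wx": 0, "wy": 0, "wz": 0, "gripper": -0.4}, {"dx": -3, "dy": 0, "dz": 0, "wx": 0, "wy": 0, "wz": 0, "gripper": -0.4}, {"dx": -4, "dy": 0, "dz": 0, "wx": 0, "wy": 0, "wz": 0, "gripper": -0.4}, {"dx": -5, "dy": 0, "dz": 0, "wx": 0, "wy": 0, "wz": 0, "gripper": -0.4}])

```text
clock: 5.77
tool_pos: [0.4374, -0.0652, 0.1002]
eef_rot: [0.033, 0.999, 0.0, -0.0]
contact_force: [-1.3, -0.5, -0.4]
gripper_width: 0.7
```

apply_moves(motion=[{"dx": -0.5, "dy": 0, "dz": 0, "wx": 0, "wy": 0, "wz": 0, "gripper": -0.4}, {"dx": -1, "dy": 0, "dz": 0, "wx": 0, "wy": 0, "wz": 0, "gripper": -0.4}, {"dx": -1.5, "dy": 0, "dz": 0, "wx": 0, "wy": 0, "wz": 0, "gripper": -0.4}, {"dx": -2, "dy": 0, "dz": 0, "wx": 0, "wy": 0, "wz": 0, "gripper": -0.4}, {"dx": -2.5, "dy": 0, "dz": 0, "wx": 0, "wy": 0, "wz": 0, "gripper": -0.4}])

```text
clock: 6.18
tool_pos: [0.4396, -0.0653, 0.1003]
eef_rot: [0.033, 0.999, -0.0, -0.0]
contact_force: [-3.5, -1.2, 1.8]
gripper_width: 0.697
```

apply_moves(motion=[{"dx": -0.4, "dy": 0, "dz": 0, "wx": 0, "wy": 0, "wz": 0, "gripper": -0.4}, {"dx": -0.8, "dy": 0, "dz": 0, "wx": 0, "wy": 0, "wz": 0, "gripper": -0.4}, {"dx": -1.2, "dy": 0, "dz": 0, "wx": 0, "wy": 0, "wz": 0, "gripper": -0.4}, {"dx": -1.6, "dy": 0, "dz": 0, "wx": 0, "wy": 0, "wz": 0, "gripper": -0.4}, {"dx": -2, "dy": 0, "dz": 0, "wx": 0, "wy": 0, "wz": 0, "gripper": -0.4}])

```text
clock: 6.6
tool_pos: [0.4398, -0.0654, 0.1001]
eef_rot: [0.032, 0.999, 0.0, -0.003]
contact_force: [-13.8, -1.4, 10.6]
gripper_width: 0.695
```

Force jumped to about 14 N: the rack is against the back rail. I'll back off, rise and check.

apply_moves(motion=[{"dx": 2, "dy": 0, "dz": 0, "wx": 0, "wy": 0, "wz": 0, "gripper": -0.4}, {"dx": 6, "dy": 0, "dz": 0, "wx": 0, "wy": 0, "wz": 0, "gripper": -0.4}, {"dx": 14, "dy": 0, "dz": 0, "wx": 0, "wy": 0, "wz": 0, "gripper": -0.4}, {"dx": 25, "dy": 0, "dz": 0, "wx": 0, "wy": 0, "wz": 0, "gripper": -0.4}, {"dx": 35, "dy": 0, "dz": -20, "wx": 0, "wy": 0, "wz": 0, "gripper": -0.4}])

```text
clock: 7.02
tool_pos: [0.4038, -0.0619, 0.1173]
eef_rot: [0.033, 0.999, 0.001, -0.003]
contact_force: [0.5, 0.7, -0.1]
gripper_width: 0.7
```

apply_moves(motion=[{"dx": 0, "dy": 0, "dz": -40, "wx": 0, "wy": 0, "wz": 0, "gripper": 1}, {"dx": 0, "dy": 0, "dz": -80, "wx": 0, "wy": 0, "wz": 0, "gripper": 1}, {"dx": 0, "dy": 0, "dz": -120, "wx": 0, "wy": 0, "wz": 0, "gripper": 1}, {"dx": 0, "dy": -10, "dz": -160, "wx": 0, "wy": 0, "wz": 0, "gripper": 1}, {"dx": 0, "dy": -20, "dz": -200, "wx": 0, "wy": 0, "wz": 0, "gripper": 1}])

```text
clock: 7.43
tool_pos: [0.4049, -0.0827, 0.3224]
eef_rot: [0.033, 0.999, -0.0, 0.001]
contact_force: [1.2, -0.5, -0.2]
gripper_width: 0.003
```

apply_moves(motion=[{"dx": 0, "dy": -30, "dz": 0, "wx": 0, "wy": 0, "wz": 0, "gripper": 1}, {"dx": 0, "dy": -60, "dz": 0, "wx": 0, "wy": 0, "wz": 0, "gripper": 1}, {"dx": 0, "dy": -90, "dz": 0, "wx": 0, "wy": 0, "wz": 0, "gripper": 1}, {"dx": 0, "dy": -90, "dz": 0, "wx": 0, "wy": 0, "wz": 0, "gripper": 1}, {"dx": 0, "dy": -90, "dz": 0, "wx": 0, "wy": 0, "wz": 0, "gripper": 1}])

```text
clock: 7.85
tool_pos: [0.3991, -0.1737, 0.3201]
eef_rot: [0.035, 0.999, 0.0, 0.0]
contact_force: [-0.9, 1.0, 0.2]
gripper_width: 0.003
```

```bash
python3 look.py w3 back_rail end_rail lever_pivot lever_end; cat >> fit.py <<'E'
print("--- shaker frame")
c,s=np.cos(YAW),np.sin(YAW)
d=(P[:,:2]-C)*1000; S=np.c_[c*d[:,0]+s*d[:,1],-s*d[:,0]+c*d[:,1],P[:,2]*1000]
def box(n,x0,x1,y0,y1,z0,z1):
    m=(S[:,0]>x0)&(S[:,0]<x1)&(S[:,1]>y0)&(S[:,1]<y1)&(S[:,2]>z0)&(S[:,2]<z1); return S[m]
rk=box("",-70,80,8,140,108,125)
for n,a,b in(("xmin",1,0),("ymin",0,1)):
    e=[]
    lo=range(20,118,7) if a==1 else range(-20,42,7)
    for k in lo:
        q=rk[abs(rk[:,a]-k)<3.5]
        if len(q)>5: e.append([k,np.percentile(q[:,b],1),np.percentile(q[:,b],99)])
    e=np.array(e); print(n,e.round(1).tolist()); 
    print(" slope lo/hi rad",np.polyfit(e[:,0],e[:,1],1)[0].round(4),np.polyfit(e[:,0],e[:,2],1)[0].round(4))
lv=box("",-15,40,-230,-60,150,220)
if len(lv): print("lever",[ (k,np.median(lv[abs(lv[:,2]-k)<4],0).round(1).tolist()) for k in range(155,215,8) if (abs(lv[:,2]-k)<4).any()])
E
python3 fit.py w1 | sed -n '/---/,$p'; echo; python3 fit.py w3| sed -n '/---/,$p'; python3 -c "
from h import *
st()"
```

```text
[[0.069, -0.951, -0.3, 0.323], [0.998, 0.066, 0.019, -0.168], [0.002, -0.301, 0.954, 0.445], [0.0, 0.0, 0.0, 1.0]] 59.71365637003617 [ 0.3993 -0.1728  0.3201]
lever_pivot 0.56 [197.  243.2] [296. 365.] [ 0.4791 -0.2434  0.1105]
lever_end 0.96 [207.9 297. ] [312. 445.] [ 0.4814 -0.2182  0.2109]
--- shaker frame
xmin [[20.0, -46.6, 36.5], [27.0, -45.8, 36.2], [34.0, -46.3, 35.6], [41.0, -46.5, 36.6], [48.0, -45.9, 36.3], [55.0, -46.2, 35.8], [62.0, -46.6, 36.9], [69.0, -46.1, 36.5], [76.0, -46.4, 36.3], [83.0, -46.5, 36.7], [90.0, -46.4, 36.6], [97.0, -46.1, 35.9], [104.0, -46.7, 37.1], [111.0, -46.8, 36.7]]
 slope lo/hi rad -0.0043 0.0062
ymin [[-20.0, 9.7, 124.6], [-13.0, 10.1, 124.8], [-6.0, 8.9, 125.4], [1.0, 10.4, 125.0], [8.0, 9.2, 125.2], [15.0, 9.3, 125.1], [22.0, 8.7, 125.0], [29.0, 8.8, 125.1], [36.0, 9.8, 124.9]]
 slope lo/hi rad -0.012 0.0029
lever [(155, [2.8, -94.5, 155.0]), (163, [2.9, -93.2, 163.2]), (171, [2.6, -91.8, 170.5]), (179, [2.3, -90.6, 178.8]), (187, [2.9, -88.0, 187.0]), (195, [3.0, -86.0, 194.8]), (203, [4.5, -83.7, 204.0]), (211, [8.7, -87.4, 209.3])]

---
[... 206 characters left out ...]
], [83.0, -32.0, 51.6], [90.0, -31.8, 50.5], [97.0, -31.9, 50.6], [104.0, -31.8, 50.3], [111.0, -31.8, 50.7]]
 slope lo/hi rad -0.0038 0.0022
ymin [[-20.0, 9.8, 124.6], [-13.0, 9.0, 124.9], [-6.0, 9.4, 124.3], [1.0, 9.6, 124.8], [8.0, 8.9, 125.4], [15.0, 9.2, 124.8], [22.0, 8.8, 124.9], [29.0, 9.7, 124.5], [36.0, 9.1, 124.1]]
 slope lo/hi rad -0.0059 -0.0051
lever [(155, [3.1, -99.0, 154.6]), (163, [3.0, -97.2, 163.2]), (171, [2.6, -95.7, 171.5]), (179, [2.2, -94.6, 179.5]), (187, [2.1, -92.2, 187.0]), (195, [2.2, -90.5, 194.9]), (203, [3.0, -89.4, 204.1]), (211, [6.0, -89.2, 209.4])]
s-frame TCP mm [-76.8 -45.9 320.2] [3.240e-02 9.995e-01 0.000e+00 1.000e-04] F [-0.3 -0.3 -0.5] w -0.0 t 8.1
```

View pics/w3.png

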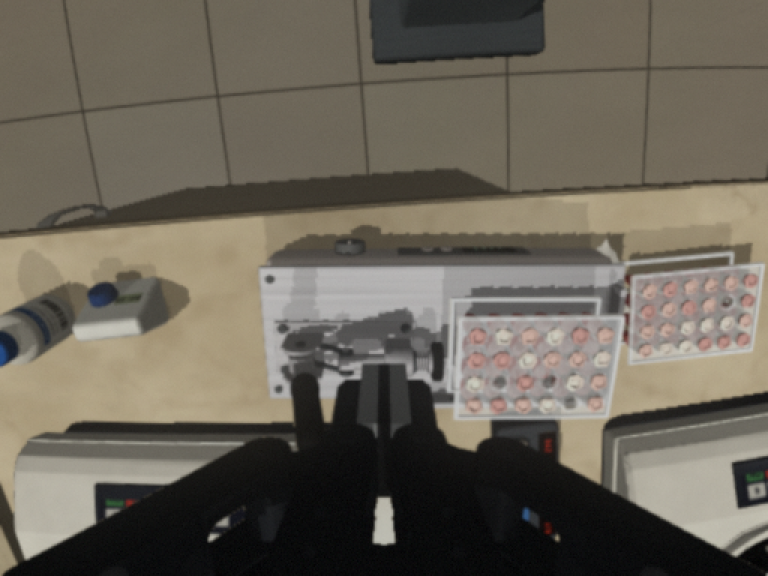

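The rack front has gone from -46.3 to -31.8 mm (home -32.5) and lies square (about 0.004 rad). The lever is still open, with its grip near y = -89 at (305,410). I'm taking the shut fingertips into the gap on the lever's rack side.

apply_moves(motion=[{"dx": -29, "dy": 2, "dz": 0, "wx": 0, "wy": 0, "wz": 0, "gripper": 1}, {"dx": -58, "dy": 4, "dz": 0, "wx": 0, "wy": 0, "wz": 0, "gripper": 1}, {"dx": -87, "dy": 6, "dz": 0, "wx": 0, "wy": 0, "wz": 0, "gripper": 1}, {"dx": -87, "dy": 6, "dz": 30, "wx": 0, "wy": 0, "wz": 0, "gripper": 1}, {"dx": -87, "dy": 6, "dz": 60, "wx": 0, "wy": 0, "wz": 0, "gripper": 1}])

```text
clock: 8.52
tool_pos: [0.4892, -0.1723, 0.2615]
eef_rot: [0.032, 0.999, -0.001, 0.002]
contact_force: [-0.5, -0.4, -0.9]
gripper_width: 0.001
```

```bash
python3 -c "
from h import *
st()"
```

```text
s-frame TCP mm [ 12.6 -40.3 261.5] [ 0.0317  0.9995 -0.0012  0.0021] F [-0.5 -0.4 -0.9] w 0.0 t 8.5167
```

apply_moves(motion=[{"dx": 0, "dy": 0, "dz": 20, "wx": 0, "wy": 0, "wz": 0, "gripper": 1}, {"dx": 0, "dy": 0, "dz": 40, "wx": 0, "wy": 0, "wz": 0, "gripper": 1}, {"dx": 0, "dy": 0, "dz": 60, "wx": 0, "wy": 0, "wz": 0, "gripper": 1}, {"dx": 0, "dy": 0, "dz": 68, "wx": 0, "wy": 0, "wz": 0, "gripper": 1}, {"dx": 0, "dy": 0, "dz": 68, "wx": 0, "wy": 0, "wz": 0, "gripper": 1}])

```text
clock: 8.93
tool_pos: [0.4857, -0.1713, 0.1901]
eef_rot: [0.033, 0.999, 0.001, -0.002]
contact_force: [-0.2, 0.6, -0.4]
gripper_width: -0.0
```

apply_moves(motion=[{"dx": 0, "dy": -6, "dz": 0, "wx": 0, "wy": 0, "wz": 0, "gripper": 1}, {"dx": 0, "dy": -12, "dz": 0, "wx": 0, "wy": 0, "wz": 0, "gripper": 1}, {"dx": 0, "dy": -18, "dz": 0, "wx": 0, "wy": 0, "wz": 0, "gripper": 1}, {"dx": 0, "dy": -24, "dz": 0, "wx": 0, "wy": 0, "wz": 0, "gripper": 1}, {"dx": 0, "dy": -30, "dz": 0, "wx": 0, "wy": 0, "wz": 0, "gripper": 1}])

```text
clock: 9.35
tool_pos: [0.4852, -0.2037, 0.1933]
eef_rot: [0.033, 0.999, -0.0, 0.001]
contact_force: [0.4, 0.5, 0.8]
gripper_width: 0.001
```

```bash
python3 -c "
from h import *
st()
f=vision.grab_frame('scene'); cv2.imwrite('pics/s4.png',cv2.resize(f['image'][170:290,220:360],None,fx=4.5,fy=4.5,interpolation=3))"
```

```text
s-frame TCP mm [ 10.6 -71.9 193.3] [ 3.340e-02  9.994e-01 -4.000e-04  7.000e-04] F [0.4 0.5 0.8] w 0.0 t 9.35
```

View pics/s4.png

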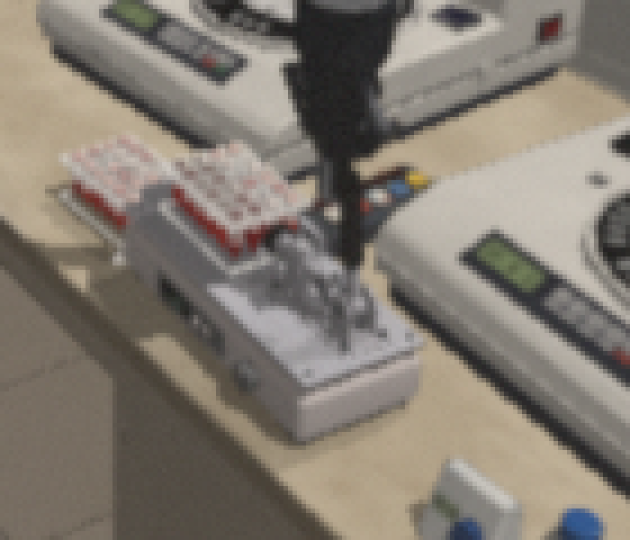

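The fingers (345,220) are just beside the upright grip on its rack side. I'll push over along the arc.

apply_moves(motion=[{"dx": 0, "dy": -7, "dz": 0, "wx": 0, "wy": 0, "wz": 0, "gripper": 1}, {"dx": 0, "dy": -14, "dz": -1, "wx": 0, "wy": 0, "wz": 0, "gripper": 1}, {"dx": 0, "dy": -21, "dz": -2, "wx": 0, "wy": 0, "wz": 0, "gripper": 1}, {"dx": 0, "dy": -28, "dz": -2, "wx": 0, "wy": 0, "wz": 0, "gripper": 1}, {"dx": 0, "dy": -35, "dz": -2, "wx": 0, "wy": 0, "wz": 0, "gripper": 1}])

```text
clock: 9.82
tool_pos: [0.4824, -0.2383, 0.1943]
eef_rot: [0.033, 0.999, 0.0, -0.0]
contact_force: [0.2, -0.2, 0.0]
gripper_width: -0.004
```

apply_moves(motion=[{"dx": 0, "dy": -4, "dz": 1, "wx": 0, "wy": 0, "wz": 0, "gripper": 1}, {"dx": 0, "dy": -8, "dz": 2, "wx": 0, "wy": 0, "wz": 0, "gripper": 1}, {"dx": 0, "dy": -12, "dz": 3, "wx": 0, "wy": 0, "wz": 0, "gripper": 1}, {"dx": 0, "dy": -16, "dz": 4, "wx": 0, "wy": 0, "wz": 0, "gripper": 1}, {"dx": 0, "dy": -20, "dz": 6, "wx": 0, "wy": 0, "wz": 0, "gripper": 1}])

```text
clock: 10.23
tool_pos: [0.4813, -0.2579, 0.1883]
eef_rot: [0.033, 0.999, -0.0, 0.0]
contact_force: [0.6, -0.4, 0.7]
gripper_width: -0.004
```

```bash
python3 -c "
from h import *
st()"
```

```text
s-frame TCP mm [  10.2 -126.3  188.3] [ 3.310e-02  9.995e-01 -1.000e-04  1.000e-04] F [ 0.6 -0.4  0.7] w -0.0 t 10.2333
```

apply_moves(motion=[{"dx": 0, "dy": -4, "dz": 2, "wx": 0, "wy": 0, "wz": 0, "gripper": 1}, {"dx": 0, "dy": -8, "dz": 4, "wx": 0, "wy": 0, "wz": 0, "gripper": 1}, {"dx": 0, "dy": -12, "dz": 6, "wx": 0, "wy": 0, "wz": 0, "gripper": 1}, {"dx": 0, "dy": -16, "dz": 8, "wx": 0, "wy": 0, "wz": 0, "gripper": 1}, {"dx": 0, "dy": -20, "dz": 11, "wx": 0, "wy": 0, "wz": 0, "gripper": 1}])

```text
clock: 10.65
tool_pos: [0.48, -0.2776, 0.1774]
eef_rot: [0.033, 0.999, 0.0, 0.0]
contact_force: [0.0, 2.8, 4.9]
gripper_width: -0.002
```

apply_moves(motion=[{"dx": 0, "dy": -3, "dz": 3, "wx": 0, "wy": 0, "wz": 0, "gripper": 1}, {"dx": 0, "dy": -6, "dz": 6, "wx": 0, "wy": 0, "wz": 0, "gripper": 1}, {"dx": 0, "dy": -9, "dz": 9, "wx": 0, "wy": 0, "wz": 0, "gripper": 1}, {"dx": 0, "dy": -12, "dz": 12, "wx": 0, "wy": 0, "wz": 0, "gripper": 1}, {"dx": 0, "dy": -14, "dz": 15, "wx": 0, "wy": 0, "wz": 0, "gripper": 1}])

```text
clock: 11.07
tool_pos: [0.4793, -0.2927, 0.1631]
eef_rot: [0.033, 0.999, -0.001, 0.001]
contact_force: [-1.5, -0.7, 5.9]
gripper_width: 0.002
```

```bash
python3 -c "
from h import *
st()
f=vision.grab_frame('scene'); cv2.imwrite('pics/s5.png',cv2.resize(f['image'][170:290,220:360],None,fx=4.5,fy=4.5,interpolation=3))"
```

```text
s-frame TCP mm [  10.6 -161.1  163.1] [ 3.310e-02  9.995e-01 -1.200e-03  6.000e-04] F [-1.5 -0.7  5.9] w 0.0 t 11.0667
```

View pics/s5.png

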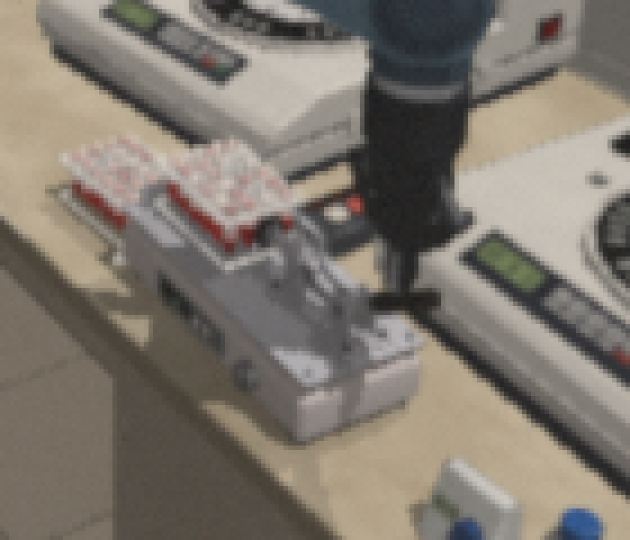

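The lever (400,298) is well over, with the fingers on top at about 6 N. I'll continue down past the dead point.

apply_moves(motion=[{"dx": 0, "dy": -2, "dz": 4, "wx": 0, "wy": 0, "wz": 0, "gripper": 1}, {"dx": 0, "dy": -4, "dz": 8, "wx": 0, "wy": 0, "wz": 0, "gripper": 1}, {"dx": 0, "dy": -6, "dz": 12, "wx": 0, "wy": 0, "wz": 0, "gripper": 1}, {"dx": 0, "dy": -8, "dz": 15, "wx": 0, "wy": 0, "wz": 0, "gripper": 1}, {"dx": 0, "dy": -9, "dz": 18, "wx": 0, "wy": 0, "wz": 0, "gripper": 1}])

```text
clock: 11.53
tool_pos: [0.4779, -0.3005, 0.1433]
eef_rot: [0.033, 0.999, 0.0, -0.001]
contact_force: [0.4, -0.3, -0.4]
gripper_width: 0.001
```

apply_moves(motion=[{"dx": 0, "dy": -1, "dz": 2, "wx": 0, "wy": 0, "wz": 0, "gripper": 1}, {"dx": 0, "dy": -2, "dz": 4, "wx": 0, "wy": 0, "wz": 0, "gripper": 1}, {"dx": 0, "dy": -3, "dz": 6, "wx": 0, "wy": 0, "wz": 0, "gripper": 1}, {"dx": 0, "dy": -4, "dz": 8, "wx": 0, "wy": 0, "wz": 0, "gripper": 1}, {"dx": 0, "dy": -4, "dz": 10, "wx": 0, "wy": 0, "wz": 0, "gripper": 1}])

```text
clock: 11.95
tool_pos: [0.478, -0.3045, 0.1341]
eef_rot: [0.033, 0.999, -0.0, -0.0]
contact_force: [0.2, 0.5, 0.4]
gripper_width: -0.0
```

```bash
python3 -c "
from h import *
st()"
```

```text
s-frame TCP mm [  10.1 -173.   134.1] [ 0.0332  0.9994 -0.     -0.    ] F [0.2 0.5 0.4] w -0.0 t 11.95
```

Force dropped to zero, so the lever snapped away from the fingers. I'll lift off and check from the wrist camera.

apply_moves(motion=[{"dx": 0, "dy": 0, "dz": -20, "wx": 0, "wy": 0, "wz": 0, "gripper": 1}, {"dx": 0, "dy": 0, "dz": -60, "wx": 0, "wy": 0, "wz": 0, "gripper": 1}, {"dx": 0, "dy": 0, "dz": -100, "wx": 0, "wy": 0, "wz": 0, "gripper": 1}, {"dx": 20, "dy": 20, "dz": -135, "wx": 0, "wy": 0, "wz": 0, "gripper": 1}, {"dx": 40, "dy": 40, "dz": -165, "wx": 0, "wy": 0, "wz": 0, "gripper": 1}])

```text
clock: 12.37
tool_pos: [0.4422, -0.2636, 0.2996]
eef_rot: [0.033, 0.999, -0.001, 0.001]
contact_force: [1.3, -0.2, 1.6]
gripper_width: -0.001
```

apply_moves(motion=[{"dx": 12, "dy": 25, "dz": -10, "wx": 0, "wy": 0, "wz": 0, "gripper": 1}, {"dx": 24, "dy": 50, "dz": -20, "wx": 0, "wy": 0, "wz": 0, "gripper": 1}, {"dx": 36, "dy": 75, "dz": -30, "wx": 0, "wy": 0, "wz": 0, "gripper": 1}, {"dx": 48, "dy": 95, "dz": -40, "wx": 0, "wy": 0, "wz": 0, "gripper": 1}, {"dx": 60, "dy": 110, "dz": -50, "wx": 0, "wy": 0, "wz": 0, "gripper": 1}])

```text
clock: 12.78
tool_pos: [0.3889, -0.148, 0.3476]
eef_rot: [0.033, 0.999, -0.0, 0.0]
contact_force: [0.5, -0.3, 1.6]
gripper_width: 0.0
```

```bash
python3 look.py w6 lever_end clamp_pad timer; cat >> fit.py <<'E'
lv=box("",-15,40,-225,-150,85,150)
print("grip",[ (k,np.percentile(lv[abs(lv[:,1]-k)<4][:,2],90).round(1)) for k in range(-216,-150,10) if (abs(lv[:,1]-k)<4).any()])
E
python3 fit.py w6| sed -n '/---/,$p'
```

```text
[[0.065, -0.951, -0.301, 0.313], [0.998, 0.062, 0.018, -0.143], [0.001, -0.301, 0.954, 0.473], [0.0, 0.0, 0.0, 1.0]] 59.71365637003617 [ 0.3885 -0.1468  0.3501]
lever_end 0.87 [ 97.6 248.3] [146. 372.] [ 0.4771 -0.3415  0.1208]
clamp_pad 0.73 [268.2 241.4] [402. 362.] [ 0.4871 -0.1386  0.1061]
clamp_pad 0.72 [182.4 240.6] [274. 361.] [ 0.479  -0.2415  0.1073]
timer 0.92 [ 82.5 200.5] [124. 301.] [ 0.4421 -0.3959  0.035 ]
timer 0.31 [418.6 206. ] [628. 309.] [0.475  0.07   0.0519]
--- shaker frame
xmin [[20.0, -31.9, 48.1], [27.0, -31.8, 49.5], [34.0, -31.7, 49.7], [41.0, -32.2, 49.2], [48.0, -32.2, 50.1], [55.0, -32.0, 49.7], [62.0, -32.2, 49.1], [69.0, -32.2, 49.8], [76.0, -32.4, 49.8], [83.0, -32.3, 49.9], [90.0, -32.2, 50.3], [97.0, -31.9, 50.1], [104.0, -32.0, 50.3], [111.0, -31.9, 50.2]]
 slope lo/hi rad -0.002 0.0153
ymin [[-20.0, 14.1, 132.0], [-13.0, 13.4, 132.3], [-6.0, 13.4, 132.4], [1.0, 9.3, 132.4], [8.0, 8.9, 131.9], [15.0, 9.5, 132.2], [22.0, 13.1, 132.4], [29.0, 17.0, 132.2], [36.0, 18.4, 131.9]]
 slope lo/hi rad 0.0661 -0.0021
grip [(-216, np.float64(121.7)), (-206, np.float64(120.6)), (-196, np.float64(118.9)), (-186, np.float64(117.4)), (-176, np.float64(116.1)), (-166, np.float64(114.8)), (-156, np.float64(113.8))]
```

View pics/w6.png

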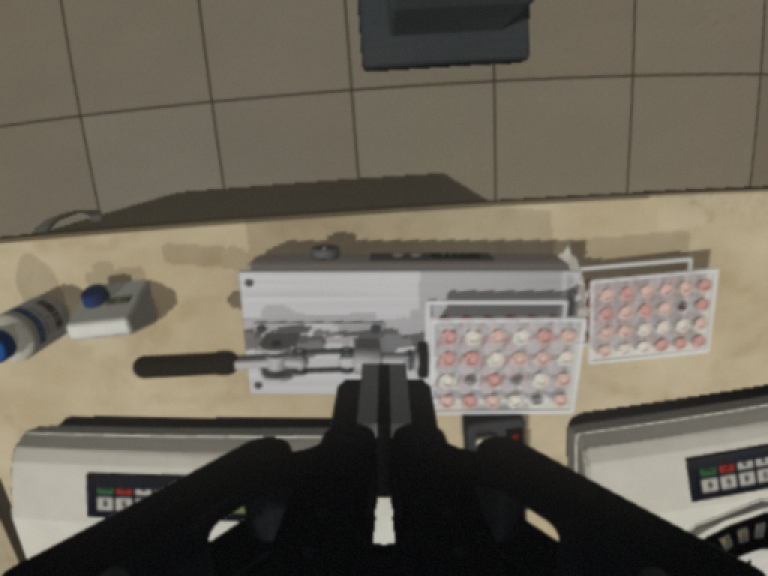

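```bash
python3 -c "
from rig import manip
print(manip.finish_job())"
```

```text
the job is handed in; nothing more can be done
None
```

The rack is against both rails, the clamp lever is snapped down at its stop, and I handed the job in with the arm clear at about 13 s. The hand-in reported no verdict.

- **Back push:** I pushed the rack about 14.5 mm back with two spread fingertips until the back rail stopped it at about 14 N. Its front face then sat at -32 mm in the shaker's frame (home is -32.5), square within about 0.004 rad. The lever was still upright at this point.
- **Clamp:** I pushed the lever over along its arc with the shut fingers, which met about 6 N. That force dropped to zero once the lever passed its dead point.
- **Last check:**
  - The grip slopes 7.5° above level, so the lever is at its stop.
  - The rack's clamp-side edge measures 13.3 mm (home 13.0) and its front face is still at -32 mm.
  - The pad is against the rack.
  - The timer, bottle and waiting rack look unmoved.

**Not confirmed or in disagreement:**
- The rack's far edges read about 2 mm short of home, at 132.2 and 50 mm. The same shortfall was there when the back rail had already stopped the rack, so I took it as edge bias in the depth image.
- The far-edge slope of 0.015 rad and the clamp-side slope in that last fit were spoiled by partial occlusion and by the pad. I relied on the clean front edge (0.002 rad).
- The pad's holding force could not be measured.

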